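Dock the probes and start the meter's check

ROBOT

A 6-joint arm with a two-finger parallel gripper is mounted at the origin on the work surface. World frame = base frame: x ahead of the robot, y to its left, z up, the work surface at z = 0. Lengths are in mm, angles in rad, forces in N, time in s.
With the tool pointing down it reaches from about 250 to 800 mm from the base axis. Payload 3.9 kg.
Tool frame: the origin (TCP) lies between the finger pads; the fingertips stand 8 mm ahead of it and the grasp point (between the pads) lies 11 mm behind it (env.tip_reach is the distance from the TCP to the fingertips, in mm); z points along the fingers, y is the line along which they close (so a half turn about z gives the same grasp; the last joint's range is limited). The gripper opens to 85 mm and grips with 20 to 120 N. Pads are 22 mm wide; open, the fingers measure 114 mm over their backs; the gripper's body (76 mm by 85 mm) begins 54 mm behind the grasp point. The pads swing forward as they close: fully open they stand 13 mm farther back than shut.
Start: joints at [1.229, 0.26, -0.138, 1.173, 0, 1.571], TCP at [175.966, 494.622, 202.904] pointing down, gripper open.
Joint ranges: [-2.78, 2.78], [-0.83, 1.72], [-1.28, 1.37], [-1.9, 2.12], [-1.57, 1.48], [-3.14, 3.14]. Speed limits (rad/s): [2.57, 2.57, 3.14, 3.14, 3.14, 3.14].

INTERFACE

Orientations are given as a rotation vector (axis times angle).
In Python, from rig import env gives the robot as it stands. The module is installed in compiled form; this text tells all that it offers.
- The arm moves only by the tool drive_tool, never from a script. Its argument "increments" is a list that holds one entry, the list of rows, each a list of 4 numbers: the shift along the world's x, y, z in m, then the turn about the world's z in degrees. A call has 1 to 8 rows; each row is the pose to reach, as a shift and turn from the pose commanded when the call began; what a row does not reach only later rows make up. A row lasts 1/10 s, in which the tool goes at most 50 mm and 8.59 degrees, less where a joint would pass 70% of its speed; a pose out of reach is approached as far as the arm can. A call with a gripper value outside its range is refused whole. "hand" is the finger opening in m, from 0 to 0.0854, set as the call begins (left out, the last holds). The fingers move at their own pace and stop on an object; "newtons" is the grip in N (left out, the last holds). Time passes only in rows, so rows that repeat a pose let the fingers close. It gives the time, the measured TCP pose, the force, the opening and the grip force at its end, in the units of the state.
- env.read_state(): the state, without advancing time (a new reading comes with each control period).
- env.get_image(name): name is "side" or "top"; returns a dict with "pixels" (400x640x3 uint8, red, green, blue), "fovy" (degrees; the focal length in pixels is half the picture's height over the tangent of half this angle, whatever the lens; pixels are square), "cx", "cy" (the principal point, pixels), "world_to_cam" (4x4, takes a point from world to camera coordinates). Camera axes: x right, y up, looking along -z (the intrinsics and any distortion apply to the point x, -y, -z); pixel columns grow to the right and rows downward; lengths in mm; the calibration is good to about 2 mm. A picture is of the moment at which its call begins. There is no depth.
- env.finish_job(): hands the job in; it is judged then, once.
The state is a dict: "time_s": time; "joints": joint angles; "qd": joint speeds; "effort": joint torques, N m; "eef_pos": TCP position; "eef_rot": TCP orientation; "ft_force": force on the tool from outside, world axes, zero at the start; "ft_torque": the same for the moment, N m; "opening": finger opening in mm; "finger_force": force on a finger pad.
Only numpy, scipy, OpenCV 4.12 (cv2) and the standard library are available. Lean on these libraries where they do the work, as an engineer would, in place of code of your own. Each camera call takes 0.05 s, during which the arm holds its last target. There are 200 camera calls.

TASK

The sampling round is over: press every measuring probe lying on the bench down into a place of its own in the clip rack until it snaps fully home in both clips, either way round. When all the probes are in, slide the meter's orange dust cover fully open, press the green start button all the way down for a moment, let it spring back, and slide the cover fully shut again. Leave the bottles and the other things on the bench alone.

Things in the scene. Friction and masses are not known exactly. Their poses are not given: they have to be found in the camera images.
- probe0_c (a point): Centre of a loose white probe, 90 g (may be absent: None), 140 mm long along its x: round shaft 20 mm thick, 104 mm of it clear between two 28 x 28 x 18 mm square end blocks (blue at -x, black at +x). Lies level on its blocks, centre 14 mm up, shaft 4 mm clear of the bench. Grip it across mid-shaft. Any long side of the blocks may be up.
- probe1_c (a point): Centre of another such probe, same as probe0; may be absent (None).
- probe2_c (a point): Centre of another such probe, same as probe0; may be absent (None).
- probe3_c (a point): Centre of another such probe, same as probe0; may be absent (None).
- probe4_c (a point): Centre of another such probe, same as probe0; may be absent (None).
- rack: Probe rack fixed to the bench, 150 mm (x) by 320 mm (y), origin under its centre. Two level rails along y at x = -35 and +35 mm, 16 mm wide, tops 52 mm above the bench. Five clip places along y, 60 mm apart; at each, both rails carry a blue spring clip open at the top (14 mm long in x). Fingers have 54 mm of room in x between the rails, down to 8 mm above the bench.
- slot0 (a point): Clip place 0: where a docked probe's centre comes to rest, 62 mm above the bench; the probe lies level along this point's x, either way round. The clip's beads stand 15 mm apart, 20 mm above the rail, and spread as the shaft passes. Unpressed, a shaft sits about 16 mm too high; 5 to 12 N straight down snaps it home on the rails. Any probe may use any free place.
- slot1 (a point): Clip place 1 of the same rack, as slot0.
- slot2 (a point): Clip place 2 of the same rack, as slot0.
- slot3 (a point): Clip place 3 of the same rack, as slot0.
- slot4 (a point): Clip place 4 of the same rack, as slot0.
- meter: Fixed dark bench meter, 130 mm (x) by 210 mm (y) by 50 mm high; origin under its centre. On its top a flat display and, nearer its -x side, an orange dust cover that slides along the meter's y over a green start button.
- cover (a joint): Travel of the orange dust cover in m: 0 = shut, hiding the button; 0.085 = fully open, slid towards the meter's +y. Stays where it is left; about 1.5 N moves it. The cover plate is 72 mm (x) by 66 mm (y), its top 71 mm above the bench.
- cover_tab (a point): Centre of the upright grip tab on the cover's middle, moving with it: 44 mm long (meter x), 12 mm thick (meter y), rising 22 mm above the plate (71 to 93 mm above the bench; this point at 82 mm). Its axes are the meter's.
- start_button (a joint): Travel of the green start button in m: 0 = up, 0.006 = fully down; springs back. About 5 N presses it fully down.
- start_button_top (a point): Centre of the top of the round green start button (32 mm across), 62 mm above the bench when up; pressed straight down. With the cover fully open the cover's nearest edge is 52 mm from this centre, towards the meter's +y.
- bottle0: Bystander, leave alone: round white sample bottle with blue screw cap, 64 mm across, 150 mm tall; origin under its centre.
- bottle1: Bystander, leave alone: same kind of bottle.
- bottle2: Bystander, leave alone: same kind of bottle.
- jug: Bystander, leave alone: clear plastic measuring jug with a side handle, 100 mm across, 110 mm tall; origin under its centre.
- timer: Bystander, leave alone: white bench timer, 60 x 75 x 24 mm, lying flat; origin under its centre.
- cuvette_box: Bystander, leave alone: white paper box with a blue panel, 100 x 70 x 35 mm; origin under its centre.
- reagent: Bystander, leave alone: amber jar with black lid, 52 mm across, 75 mm tall; origin under its centre.
There are look-alikes about, which are no part of the job. Leave any purple or turquoise look-alike of the part that bears probe4_c alone.

How it is judged (in metres and radians):
On the way, in this order (a step that is already met when the one before it is completed fails the run):
1. every probe present is snapped home in a clip place of the rack (((distance between probe0_c and slot0 below 0.013 m and angle between the x axis of probe0_c and the x axis of slot0, either way round below 0.1 rad) or (distance between probe0_c and slot1 below 0.013 m and angle between the x axis of probe0_c and the x axis of slot1, either way round below 0.1 rad) or (distance between probe0_c and slot2 below 0.013 m and angle between the x axis of probe0_c and the x axis of slot2, either way round below 0.1 rad) or (distance between probe0_c and slot3 below 0.013 m and angle between the x axis of probe0_c and the x axis of slot3, either way round below 0.1 rad) or (distance between probe0_c and slot4 below 0.013 m and angle between the x axis of probe0_c and the x axis of slot4, either way round below 0.1 rad)) and ((distance between probe1_c and slot0 below 0.013 m and angle between the x axis of probe1_c and the x axis of slot0, either way round below 0.1 rad) or (distance between probe1_c and slot1 below 0.013 m and angle between the x axis of probe1_c and the x axis of slot1, either way round below 0.1 rad) or (distance between probe1_c and slot2 below 0.013 m and angle between the x axis of probe1_c and the x axis of slot2, either way round below 0.1 rad) or (distance between probe1_c and slot3 below 0.013 m and angle between the x axis of probe1_c and the x axis of slot3, either way round below 0.1 rad) or (distance between probe1_c and slot4 below 0.013 m and angle between the x axis of probe1_c and the x axis of slot4, either way round below 0.1 rad)) and ((distance between probe2_c and slot0 below 0.013 m and angle between the x axis of probe2_c and the x axis of slot0, either way round below 0.1 rad) or (distance between probe2_c and slot1 below 0.013 m and angle between the x axis of probe2_c and the x axis of slot1, either way round below 0.1 rad) or (distance between probe2_c and slot2 below 0.013 m and angle between the x axis of probe2_c and the x axis of slot2, either way round below 0.1 rad) or (distance between probe2_c and slot3 below 0.013 m and angle between the x axis of probe2_c and the x axis of slot3, either way round below 0.1 rad) or (distance between probe2_c and slot4 below 0.013 m and angle between the x axis of probe2_c and the x axis of slot4, either way round below 0.1 rad)) and ((distance between probe3_c and slot0 below 0.013 m and angle between the x axis of probe3_c and the x axis of slot0, either way round below 0.1 rad) or (distance between probe3_c and slot1 below 0.013 m and angle between the x axis of probe3_c and the x axis of slot1, either way round below 0.1 rad) or (distance between probe3_c and slot2 below 0.013 m and angle between the x axis of probe3_c and the x axis of slot2, either way round below 0.1 rad) or (distance between probe3_c and slot3 below 0.013 m and angle between the x axis of probe3_c and the x axis of slot3, either way round below 0.1 rad) or (distance between probe3_c and slot4 below 0.013 m and angle between the x axis of probe3_c and the x axis of slot4, either way round below 0.1 rad)) and ((distance between probe4_c and slot0 below 0.013 m and angle between the x axis of probe4_c and the x axis of slot0, either way round below 0.1 rad) or (distance between probe4_c and slot1 below 0.013 m and angle between the x axis of probe4_c and the x axis of slot1, either way round below 0.1 rad) or (distance between probe4_c and slot2 below 0.013 m and angle between the x axis of probe4_c and the x axis of slot2, either way round below 0.1 rad) or (distance between probe4_c and slot3 below 0.013 m and angle between the x axis of probe4_c and the x axis of slot3, either way round below 0.1 rad) or (distance between probe4_c and slot4 below 0.013 m and angle between the x axis of probe4_c and the x axis of slot4, either way round below 0.1 rad))), for 0.2 s.
2. the dust cover is slid open (value of joint cover above 0.072 m), for 0.1 s.
3. the start button is pressed down with the cover open (value of joint start_button above 0.0045 m and value of joint cover above 0.065 m), for 0.1 s.
4. the button is up and the dust cover is shut again (value of joint start_button below 0.002 m and value of joint cover below 0.007 m), for 0.2 s.
At the end, for the whole second after the job is handed in: Every probe present lies with its centre within 13 mm of a clip place and within 0.1 rad of its direction (snapped home), the dust cover is within 7 mm of shut and the button is up (all of step 1 and all of step 4); the robot touches nothing.
It fails at once if a bystander is shoved more than 50 mm or knocked over (distance of any of bottle0, bottle1, bottle2, jug, timer, cuvette_box, reagent from where it was at the start of the episode above 0.05 m or angle between any of bottle0, bottle1, bottle2, jug, timer, cuvette_box, reagent's own z axis and vertical above 0.6 rad).
Of probe0, probe1, probe2, probe3, probe4 only 3 to 5 are there at a start; the rules pass over those that are not, and their reading is None.
At some moment in a run one of probe0, probe1, probe2, probe3, probe4 may be knocked a few centimetres aside while the robot is not near it.
It also fails if it takes over 210 s, if anything falls off the work surface, if the arm or the gripper's body presses on something with over 40 N, if the wrist force passes 120 N, or if a joint passes its speed limit or range.

## Working session

There is one attempt and no reset: what is moved stays moved. The work goes in short steps, Python scripts to look and compute and a tool call to move; the robot and the scene stay as the last step left them, time stands still between calls to the robot, and variables do not carry over. Pictures are saved under pics/ and viewed, at most 14 in all, crops included, and the job is handed in when it is done.

Besides the shell and the picture viewer there is one more tool, called after ">>>" by a JSON object that holds its "name" and its "arguments". drive_tool: Moves the arm, as the interface text tells. Its arguments: {"type":"object","properties":{"increments":{"type":"array"},"hand":{"type":"number"},"newtons":{"type":"number"}},"required":["increments"]}

```bash
mkdir -p pics
cat > h.py <<'E'
import numpy as np, cv2
from rig import env
def shot(n,f):
    d=env.get_image(n); cv2.imwrite('pics/'+f+'.png',d['pixels'][:,:,::-1]); np.save('pics/'+f+'.npy',d,allow_pickle=True); return d
def load(f): return np.load('pics/'+f+'.npy',allow_pickle=True).item()
def ray(d,u,v,z):
    f=200/np.tan(np.radians(d['fovy'])/2); T=np.array(d['world_to_cam']); R,t=T[:3,:3],T[:3,3]
    c=-R.T@t; r=R.T@np.array([(u-d['cx'])/f,-(v-d['cy'])/f,-1]); return c+r*(z-c[2])/r[2]
def proj(d,p):
    f=200/np.tan(np.radians(d['fovy'])/2); T=np.array(d['world_to_cam']); q=T[:3,:3]@np.array(p)+T[:3,3]
    return d['cx']-f*q[0]/q[2], d['cy']+f*q[1]/q[2]
E
python3 - <<'E'
from h import *
for n in('top','side'):
    d=shot(n,n+'0'); print(n,{k:v for k,v in d.items() if k!='pixels'})
print(env.read_state())
E
```

```text
top {'fovy': 54.38405768580578, 'cx': 315.44687374699566, 'cy': 204.04894862964252, 'world_to_cam': array([[ 1.55956109e-02, -9.99848790e-01, -7.69245477e-03,
        -6.16327266e+01],
       [ 9.92896728e-01,  1.45786888e-02,  1.18082811e-01,
        -4.99025081e+02],
       [-1.17952810e-01, -9.47938674e-03,  9.92973955e-01,
        -1.12267549e+03],
       [ 0.00000000e+00,  0.00000000e+00,  0.00000000e+00,
         1.00000000e+00]])}
side {'fovy': 45.580211994994, 'cx': 321.22895155215764, 'cy': 201.40233652729282, 'world_to_cam': array([[ 9.18608943e-01, -3.95000620e-01,  1.14943449e-02,
        -4.82276759e+02],
       [ 2.90692038e-01,  6.95161771e-01,  6.57455893e-01,
        -1.37963907e+02],
       [-2.67685914e-01, -6.00603548e-01,  7.53405355e-01,
        -1.28761238e+03],
       [ 0.00000000e+00,  0.00000000e+00,  0.00000000e+00,
         1.00000000e+00]])}
{'time_s': 0.1, 'joints': array([ 1.22898979e+00,  2.60630507e-01, -1.39263846e-01,  1.17270463e+00,
        1.09096968e-05,  1.57078559e+00]), 'qd': array([ 3.35974485e-04, -3.51052312e-06,  5.61971261e-03, -1.06347499e-04,
        7.14761872e-04,  9.82759209e-05]), 'effort': array([-2.13270200e-04, -4.06507409e+01,  2.54527348e+01,  1.00574797e-02,
       -1.43215946e-06, -1.00768972e-05]), 'eef_pos': array([175.74379494, 493.99177901, 202.13280387]), 'eef_rot': array([-5.34227811e-01, -3.09551344e+00,  2.78715717e-03]), 'ft_force': array([-0.37745034,  0.00832244, -0.28581757]), 'ft_torque': array([0.00793297, 0.01266606, 0.00252401]), 'finger_force': 0.0, 'opening': 85.78828460484293}
```

View pics/top0.png

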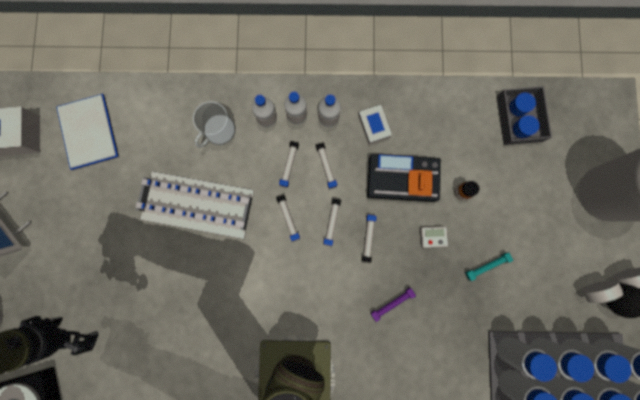

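View pics/side0.png

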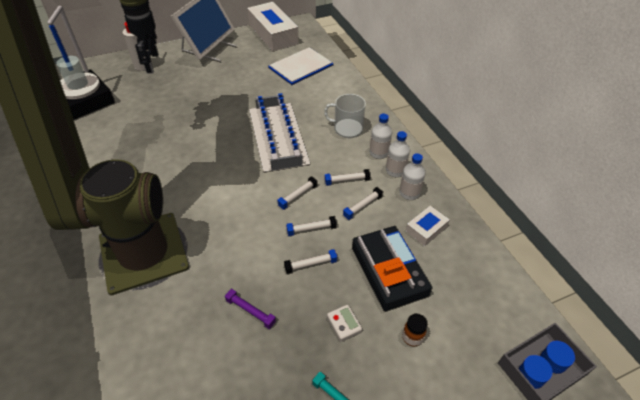

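Run:
```python
from h import *
a=load('top0')['pixels'][:,:,::-1]
c1=cv2.resize(a[160:250,125:265],None,fx=5.5,fy=5.5,interpolation=cv2.INTER_CUBIC)
cv2.imwrite('pics/c1.png',c1)
c2=cv2.resize(a[135:270,270:450],None,fx=4.4,fy=4.4,interpolation=cv2.INTER_CUBIC)
cv2.imwrite('pics/c2.png',c2)
```

```text
(no output)
```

View pics/c1.png

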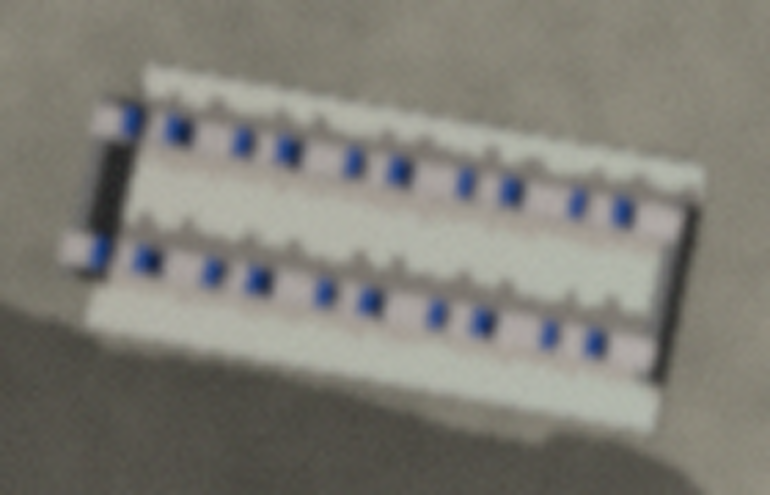

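View pics/c2.png

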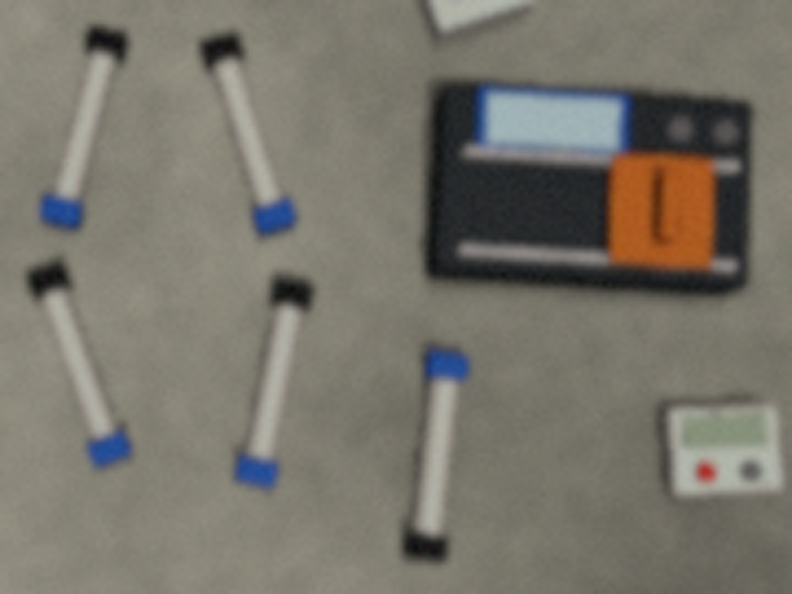

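```bash
cat > m.py <<'E'
from h import *
from scipy.spatial.transform import Rotation as Ro
def comps(m,amin):
    n,_,s,c=cv2.connectedComponentsWithStats(m.astype(np.uint8)); return [(c[i],s[i][4]) for i in range(1,n) if s[i][4]>=amin]
def probes(d,sel='top',roi=(135,270,270,402)):
    p=d['pixels'].astype(int); h=cv2.cvtColor(d['pixels'],cv2.COLOR_RGB2HSV).astype(int)
    m=np.zeros(p.shape[:2],bool); m[roi[0]:roi[1],roi[2]:roi[3]]=1
    blue=m&(h[...,0]>105)&(h[...,0]<125)&(h[...,1]>120)
    white=m&(p.min(2)>128)&(h[...,1]<60)
    out=[]
    n,l,s,c=cv2.connectedComponentsWithStats(white.astype(np.uint8))
    for i in range(1,n):
        if not 60<s[i][4]<400: continue
        v,u=np.where(l==i); P=np.array([ray(d,a,b,16)[:2] for a,b in zip(u,v)]); C=P.mean(0)
        w,V=np.linalg.eigh(np.cov(P.T)); L=np.sqrt(12*w)
        out.append((C.round(1),round(np.degrees(np.arctan2(V[1,1],V[0,1]))%180,1),L.round(0),s[i][4],c[i].round(0)))
    return out
E
python3 - <<'E'
from m import *
d=load('top0')
for o in probes(d): print(*o)
h=cv2.cvtColor(d['pixels'],cv2.COLOR_RGB2HSV).astype(int)
b=(h[...,0]>105)&(h[...,0]<130)&(h[...,1]>110)
b[:160]=0;b[250:]=0;b[:,:125]=0;b[:,265:]=0
cs=sorted(comps(b,4),key=lambda t:t[0][0])
for c,a in cs: print(c.round(1),a, ray(d,c[0],c[1],74).round(0)[:2])
s=load('side0')
h=cv2.cvtColor(s['pixels'],cv2.COLOR_RGB2HSV).astype(int)
b=(h[...,0]>105)&(h[...,0]<130)&(h[...,1]>110)
b[:90]=0;b[165:]=0;b[:,:245]=0;b[:,310:]=0
print([(c.round(1),a) for c,a in comps(b,3)])
# meter
h=cv2.cvtColor(d['pixels'],cv2.COLOR_RGB2HSV).astype(int)
o=(h[...,0]<18)&(h[...,1]>180)&(h[...,2]>120); o[:140]=0;o[220:]=0;o[:,:380]=0;o[:,450:]=0
v,u=np.where(o); r=cv2.minAreaRect(np.c_[u,v].astype(np.float32)); print('cover',r, ray(d,*r[0],71))
B=[ray(d,*q,71)[:2].round(0) for q in cv2.boxPoints(r)]; print(B)
E
```

```text
[ 710.6 -236.9] 98.5 [17. 59.] 90 [376. 137.]
[624.5  29.6] 166.8 [15. 99.] 166 [289. 163.]
[622.4 -84.4] 17.9 [ 16. 100.] 169 [326. 165.]
[ 629.8 -280.5] 86.8 [40. 65.] 257 [391. 163.]
[460.4  29.7] 21.8 [ 15. 101.] 174 [287. 217.]
[ 449.4 -104.6] 169.1 [ 15. 102.] 174 [332. 222.]
[ 401.9 -214.4] 173.4 [ 15. 101.] 168 [369. 238.]
[143. 205.] 11 [485. 437.]
[148.7 181.4] 9 [553. 426.]
[151. 207.] 9 [479. 414.]
[156.9 183.1] 8 [548. 402.]
[163.4 208.8] 5 [475. 378.]
[168.6 185.2] 5 [543. 368.]
[171.5 210.5] 10 [470. 355.]
[177. 187.] 9 [538. 343.]
[183.5 213. ] 6 [463. 320.]
[188.8 189.2] 4 [532. 309.]
[191.9 214.1] 8 [461. 296.]
[197.  190.5] 8 [529. 285.]
[209.2 192.8] 4 [523. 250.]
[212.5 218. ] 6 [450. 237.]
[217.5 194. ] 6 [519. 226.]
[224.5 220.5] 4 [444. 203.]
[229.4 196.8] 5 [512. 191.]
[232.5 222. ] 6 [440. 180.]
[237.5 198. ] 6 [509. 168.]
[(array([282.1, 102.8]), np.int32(64)), (array([263.1, 110.5]), np.int32(114)), (array([287.1, 119.3]), np.int32(35)), (array([290.9, 131.4]), np.int32(32)), (array([269.2, 134.3]), np.int32(35)), (array([294.5, 143.3]), np.int32(36)), (array([272.4, 146.9]), np.int32(36))]
cover ((420.0, 182.0), (24.0, 22.0), 90.0) [ 562.95108259 -352.97349394   71.        ]
[array([ 598., -322.]), array([ 598., -385.]), array([ 529., -384.]), array([ 528., -321.])]
```

Run:
```python
from h import *
a=load('side0')['pixels'][:,:,::-1]
c=cv2.resize(a[85:175,240:320],None,fx=6,fy=6,interpolation=cv2.INTER_CUBIC)
cc=cv2.resize(a[220:320,345:440],None,fx=5.4,fy=5.4,interpolation=cv2.INTER_CUBIC)[:,:310]
cv2.imwrite('pics/c3.png',np.hstack([c,cc]))
```

```text
(no output)
```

View pics/c3.png

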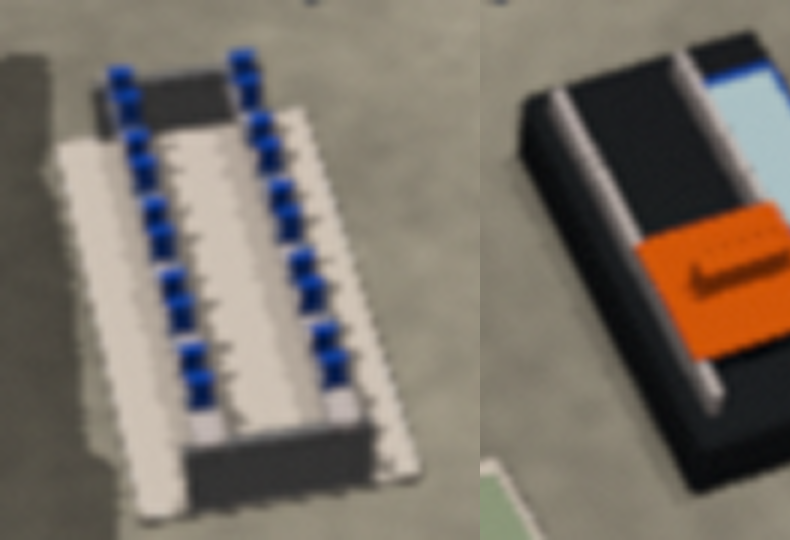

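Run:
```python
from m import *
t=load('top0');s=load('side0')
def tri(a,b):
    A0=ray(t,*a,0);A1=ray(t,*a,100);B0=ray(s,*b,0);B1=ray(s,*b,100)
    da=(A1-A0)/100;db=(B1-B0)/100
    x=np.linalg.lstsq(np.c_[da,-db],B0-A0,rcond=None)[0];p,q=A0+da*x[0],B0+db*x[1];return ((p+q)/2).round(1),(p-q).round(1)
print('E far',tri((233.5,197.4),(294.5,143.3)))
print('E near',tri((228.5,221.3),(272.4,146.9)))
print('D far',tri((213.4,193.4),(290.9,131.4)))
print('C far',tri((192.9,189.8),(287.1,119.3)))
# probes: blocks from side view: white shafts
p=s['pixels'].astype(int);hh=cv2.cvtColor(s['pixels'],cv2.COLOR_RGB2HSV).astype(int)
w=(p.min(2)>140)&(hh[...,1]<60); w[:165]=0;w[280:]=0;w[:,:275]=0;w[:,385:]=0
for c,a in comps(w,40): print('side probe',c.round(1),a,ray(s,*c,16).round(0))
for P in([624.5,29.6],[622.4,-84.4],[460.4,29.7],[449.4,-104.6],[401.9,-214.4]): print(P,proj(s,P+[16]))
R=Ro.from_rotvec(env.read_state()['eef_rot']).as_matrix(); print(R.round(2))
# white rack base edges in top for angle
# cover top edges in side: orange mask corners
o=(hh[...,0]<18)&(hh[...,1]>180)&(hh[...,2]>120); o[:220]=0;o[310:]=0
v,u=np.where(o); r=cv2.minAreaRect(np.c_[u,v].astype(np.float32)); print([ray(s,*q,71).round(0) for q in cv2.boxPoints(r)],u.mean(),v.mean(),ray(s,u.mean(),v.mean(),74))
pt=t['pixels'].astype(int)
dk=(pt.max(2)<75);dk[:145]=0;dk[208:]=0;dk[:,:360]=0;dk[:,446:]=0
n,l,st,c=cv2.connectedComponentsWithStats(dk.astype(np.uint8));i=1+st[1:,4].argmax();v,u=np.where(l==i)
r=cv2.minAreaRect(np.c_[u,v].astype(np.float32));print('meter',r,[ray(t,*q,50).round(0)[:2] for q in cv2.boxPoints(r)])
```

```text
E far (array([511.3, 181.1,  67.5]), array([-0.3,  0.1, -0. ]))
E near (array([442.5, 192.7,  66.7]), array([-0.4,  0.1, -0. ]))
D far (array([522. , 240. ,  65.7]), array([ 0.3, -0.1,  0. ]))
C far (array([531.3, 299.2,  67.5]), array([ 0.3, -0.1,  0. ]))
side probe [347.6 175.7] 147 [628.  34.  16.]
side probe [297.1 190.9] 143 [462.  36.  16.]
side probe [363.3 201.2] 145 [626. -77.  16.]
side probe [311.4 224.6] 180 [452. -99.  16.]
side probe [310.4 260.3] 205 [ 404. -209.   16.]
[624.5, 29.6] (np.float64(347.2657126972344), np.float64(177.06593260564145))
[622.4, -84.4] (np.float64(363.3018655769183), np.float64(203.17763320435856))
[460.4, 29.7] (np.float64(297.40658378668525), np.float64(192.3177411655545))
[449.4, -104.6] (np.float64(311.2472709749284), np.float64(226.22770695276603))
[401.9, -214.4] (np.float64(310.52157265779255), np.float64(261.9897225213181))
[[-0.94  0.34 -0.  ]
 [ 0.34  0.94 -0.  ]
 [ 0.   -0.   -1.  ]]
[array([ 530., -316.,   71.]), array([ 613., -319.,   71.]), array([ 596., -386.,   71.]), array([ 516., -382.,   71.])] 391.8897763578275 271.5623003194888 [ 560.83717652 -353.98374475   74.        ]
meter ((403.1926574707031, 177.41830444335938), (74.04303741455078, 45.59852981567383), 3.5763344764709473) [array([ 518., -198.]), array([ 653., -206.]), array([ 642., -423.]), array([ 507., -412.])]
```

>>> {"name": "drive_tool", "arguments": {"increments": [[[0.02,-0.033,0,3],[0.05,-0.08,0,8],[0.08,-0.12,0,13],[0.1,-0.16,0,17],[0.12,-0.2,0,21],[0.142,-0.232,0,21],[0.142,-0.232,0,21]]], "hand": 0.06, "newtons": 60}}

```text
time_s: 0.8
eef_pos: [319.3, 258.9, 202.7]
eef_rot: [-0.028, 3.141, -0.003]
ft_force: [-0.3, 1.3, 0.2]
opening: 59.9
finger_force: 0.0
```

>>> {"name": "drive_tool", "arguments": {"increments": [[[0.02,-0.033,0,3],[0.05,-0.08,-0.02,8],[0.08,-0.12,-0.05,13],[0.1,-0.16,-0.08,17],[0.12,-0.2,-0.1,20.4],[0.1424,-0.233,-0.11,20.4],[0.1424,-0.233,-0.123,20.4],[0.1424,-0.233,-0.123,20.4]]]}}

```text
time_s: 1.6
eef_pos: [459.3, 28.7, 77.7]
eef_rot: [0.589, -3.081, -0.001]
ft_force: [-1.1, -0.7, 0.2]
opening: 59.8
finger_force: 0.0
```

>>> {"name": "drive_tool", "arguments": {"increments": [[[0.001,0.001,-0.03,0],[0.001,0.001,-0.055,0],[0.001,0.001,-0.066,0],[0.001,0.001,-0.066,0],[0.001,0.001,-0.066,0]]]}}

```text
time_s: 2.1
eef_pos: [461.7, 31.5, 14.7]
eef_rot: [-0.596, 3.084, 0.0]
ft_force: [0.4, -0.1, -0.1]
opening: 60.1
finger_force: 0.0
```

Run:
```python
from h import *
a=shot('top','t1')['pixels'][:,:,::-1];b=shot('side','s1')['pixels'][:,:,::-1]
cv2.imwrite('pics/v1.png',np.hstack([cv2.resize(a[170:270,240:340],(400,400),interpolation=2),cv2.resize(b[150:250,250:350],(400,400),interpolation=2)]))
```

```text
(no output)
```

View pics/v1.png

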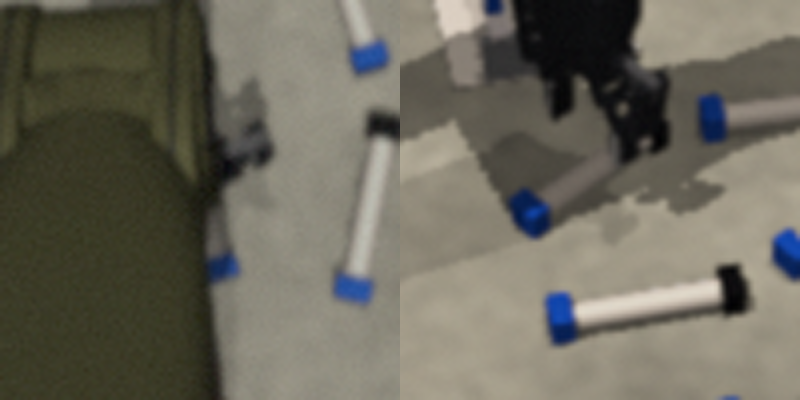

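>>> {"name": "drive_tool", "arguments": {"increments": [[[0,0,-0.003,0],[0,0,-0.003,0],[0,0,-0.003,0],[0,0,-0.003,0],[0,0,-0.003,0],[0,0,-0.003,0]]], "hand": 0.005}}

```text
time_s: 2.8
eef_pos: [461.4, 30.6, 10.9]
eef_rot: [0.594, -3.085, 0.0]
ft_force: [0.3, -0.3, 0.3]
opening: 4.8
finger_force: 0.0
```

>>> {"name": "drive_tool", "arguments": {"increments": [[[0,0,0.005,0],[0,0,0.03,0],[0,0,0.07,0],[0,0,0.11,0],[0,0,0.12,0],[0,0,0.12,0]]]}}

```text
time_s: 3.4
eef_pos: [463.3, 30.7, 133.0]
eef_rot: [-0.594, 3.08, -0.001]
ft_force: [0.0, 0.6, -1.1]
opening: 5.4
finger_force: 0.0
```

Run:
```python
from m import *
a=shot('top','t2');b=shot('side','s2');a2=a['pixels'][:,:,::-1];b2=b['pixels'][:,:,::-1]
cv2.imwrite('pics/v2.png',np.hstack([cv2.resize(a2[130:270,240:400],(400,350),interpolation=2),cv2.resize(b2[150:290,250:410],(400,350),interpolation=2)]))
for o in probes(a): print(*o)
p=b['pixels'].astype(int);hh=cv2.cvtColor(b['pixels'],cv2.COLOR_RGB2HSV).astype(int)
w=(p.min(2)>100)&(hh[...,1]<60); w[:165]=0;w[280:]=0;w[:,:275]=0;w[:,385:]=0
for c,ar in comps(w,40): print('side probe',c.round(1),ar,ray(b,*c,18).round(0))
```

```text
[ 710.5 -237.2] 98.6 [17. 62.] 94 [377. 137.]
[633.6 -91.2] 5.1 [41. 97.] 358 [328. 161.]
[654.5  20.1] 174.2 [13. 46.] 63 [292. 154.]
[ 628.2 -280.1] 90.6 [42. 65.] 284 [391. 164.]
[ 448.8 -104.7] 169.8 [ 17. 100.] 198 [332. 222.]
[474.6 -13.9] 92.5 [21. 43.] 64 [302. 213.]
[ 402.5 -214.3] 173.4 [ 16. 103.] 193 [369. 238.]
side probe [292.  170.3] 183 [478. 120.  18.]
side probe [329.1 230. ] 7767 [ 489. -138.   18.]
side probe [348.8 176.1] 173 [630.  30.  18.]
side probe [302.8 187.8] 77 [482.  39.  18.]
```

View pics/v2.png

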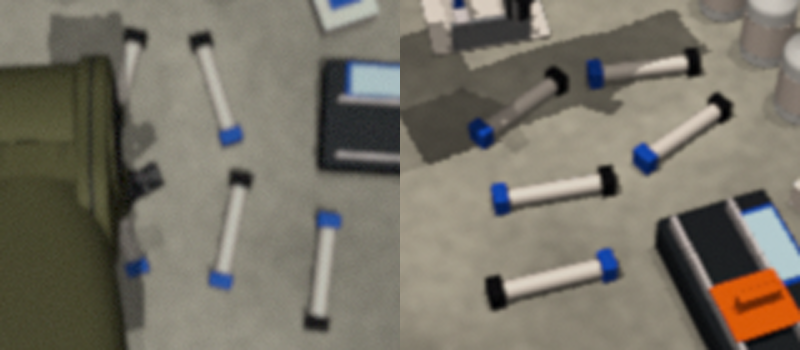

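Run:
```python
from h import *
print(env.tip_reach, env.read_state()['eef_pos'], env.read_state()['opening'])
t=load('t1');s=load('s1')
for z in(6,20,40):
    print(z,np.round(proj(t,[472.8,2.7,z])),np.round(proj(s,[472.8,2.7,z])),np.round(proj(s,[450.2,58.5,z])))
t=load('t2');s=load('s2')
print('tip now',proj(t,[463.3,30.7,125]),proj(s,[463.3,30.7,125]))
a=load('s2')['pixels'][:,:,::-1]; b=load('s1')['pixels'][:,:,::-1]
cv2.imwrite('pics/v3.png',np.hstack([cv2.resize(b[110:220,250:360],(400,400),interpolation=2),cv2.resize(a[80:190,250:360],(400,400),interpolation=2)]))
```

```text
8.0 [460.68753433  30.57679341 130.18114591] 5.324356281985651
6 [297. 214.] [305. 200.] [291. 189.]
20 [296. 213.] [305. 196.] [291. 186.]
40 [296. 213.] [305. 192.] [290. 181.]
tip now (np.float64(283.6440530118295), np.float64(212.84662648419953)) (np.float64(297.22162871551075), np.float64(165.6854174866376))
```

View pics/v3.png

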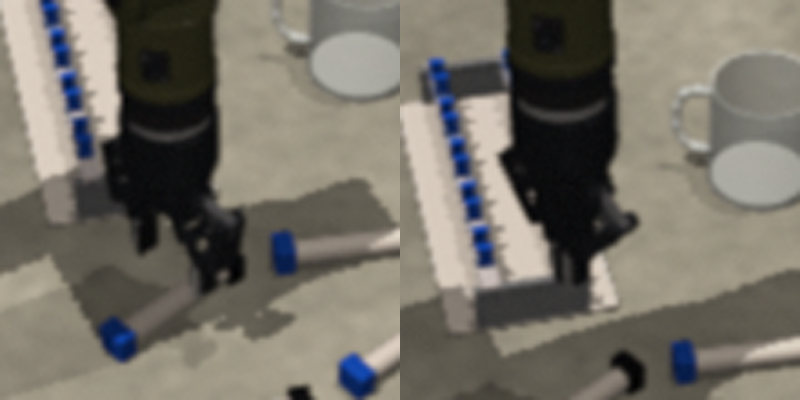

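Run:
```python
from h import *
s=load('s1')
for z in(5,20,40,60): print(z,ray(s,306.3,189.7,z).round(0),ray(s,290,178.7,z).round(0))
s=load('s2')
for z in(120,140,160): print(z,ray(s,298,157,z).round(0))
print(env.read_state()['joints'])
a=shot('top','t3')['pixels'][:,:,::-1]
cv2.imwrite('pics/v4.png',cv2.resize(a[130:400,160:420],(770,800))[:600])
```

```text
5 [492.  39.   5.] [463. 101.   5.]
20 [487.  26.  20.] [459.  87.  20.]
40 [481.   9.  40.] [453.  69.  40.]
60 [474.  -8.  60.] [447.  51.  60.]
120 [480.  68. 120.]
140 [473.  48. 140.]
160 [466.  28. 160.]
[ 6.62737774e-02  1.99919921e-01 -4.18191322e-01  9.53744878e-01
  1.46283843e-06 -3.14491062e-01]
```

View pics/v4.png

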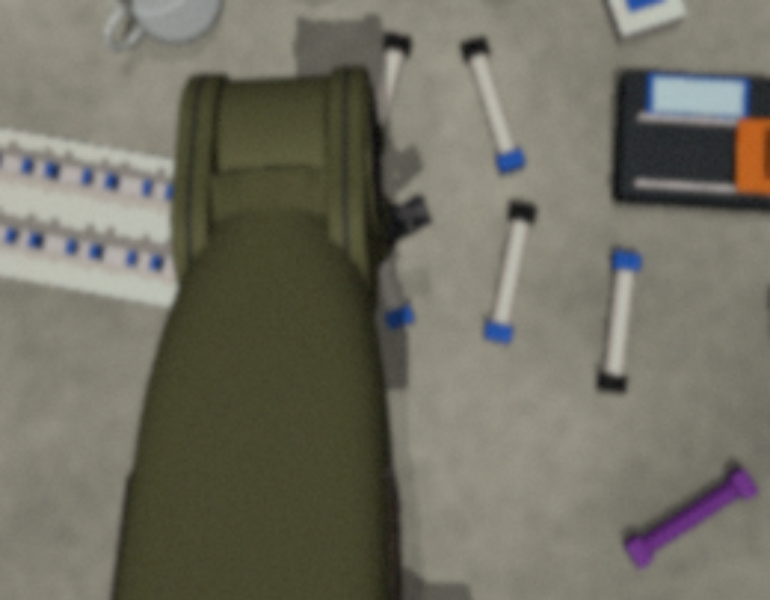

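>>> {"name": "drive_tool", "arguments": {"increments": [[[0,0,-0.04,0],[0,0,-0.08,0],[0,0,-0.11,0],[0,0,-0.12,0],[0,0,-0.12,0],[0,0,-0.12,0]]], "hand": 0.06}}

```text
time_s: 4.15
eef_pos: [461.7, 30.7, 11.2]
eef_rot: [0.595, -3.085, -0.0]
ft_force: [-0.6, -0.1, -0.5]
opening: 59.8
finger_force: 0.0
```

>>> {"name": "drive_tool", "arguments": {"increments": [[[0,0,-0.003,0],[0,0,-0.006,0],[0,0,-0.006,0]]]}}

```text
time_s: 4.45
eef_pos: [461.8, 30.6, 5.3]
eef_rot: [-0.594, 3.084, -0.0]
ft_force: [0.8, 0.1, 0.1]
opening: 59.9
finger_force: 0.0
```

>>> {"name": "drive_tool", "arguments": {"increments": [[[0,0,-0.002,0],[0,0,-0.004,0],[0,0,-0.004,0]]]}}

```text
time_s: 4.75
eef_pos: [461.1, 30.6, 0.7]
eef_rot: [0.594, -3.084, -0.0]
ft_force: [0.1, -0.3, -0.2]
opening: 60.3
finger_force: 0.0
```

>>> {"name": "drive_tool", "arguments": {"increments": [[[0,0,-0.003,0],[0,0,-0.006,0],[0,0,-0.006,0]]]}}

```text
time_s: 5.05
eef_pos: [460.9, 30.6, -5.6]
eef_rot: [0.594, -3.084, -0.0]
ft_force: [0.7, -0.1, 0.8]
opening: 60.0
finger_force: 0.0
```

>>> {"name": "drive_tool", "arguments": {"increments": [[[0,0,-0.003,0],[0,0,-0.004,0],[0,0,-0.004,0]]]}}

```text
time_s: 5.35
eef_pos: [461.2, 30.6, -9.3]
eef_rot: [0.594, -3.084, -0.0]
ft_force: [-0.8, -0.1, 0.6]
opening: 59.8
finger_force: 0.0
```

>>> {"name": "drive_tool", "arguments": {"increments": [[[0,0,-0.003,0],[0,0,-0.006,0],[0,0,-0.006,0]]]}}

```text
time_s: 5.65
eef_pos: [460.9, 30.6, -15.5]
eef_rot: [0.594, -3.084, -0.0]
ft_force: [-0.4, -0.9, -0.4]
opening: 59.6
finger_force: 0.0
```

>>> {"name": "drive_tool", "arguments": {"increments": [[[0,0,-0.003,0],[0,0,-0.004,0],[0,0,-0.004,0]]]}}

```text
time_s: 5.95
eef_pos: [461.2, 30.6, -19.3]
eef_rot: [0.594, -3.084, -0.0]
ft_force: [0.4, -0.4, 0.5]
opening: 60.0
finger_force: 0.0
```

Run:
```python
from h import *
b=shot('side','s4')['pixels'][:,:,::-1]
cv2.imwrite('pics/v5.png',cv2.resize(b[140:220,260:340],(560,560),interpolation=2))
```

```text
(no output)
```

View pics/v5.png

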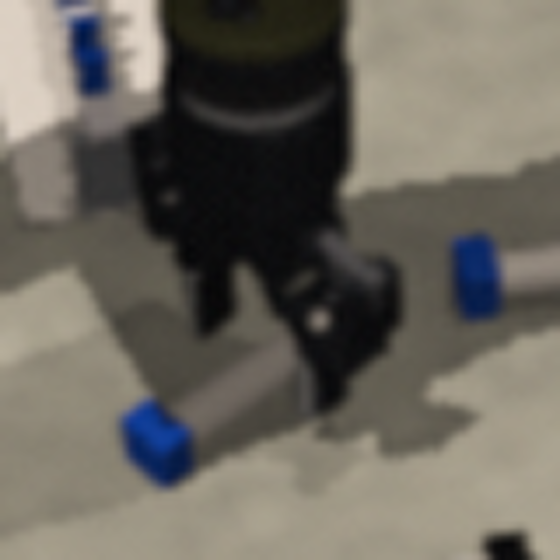

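>>> {"name": "drive_tool", "arguments": {"increments": [[[0,0,0,0],[0,0,0,0],[0,0,0,0],[0,0,0,0],[0,0,0,0]]], "hand": 0.005}}

```text
time_s: 6.5
eef_pos: [461.5, 30.6, -18.7]
eef_rot: [-0.594, 3.084, -0.0]
ft_force: [-0.2, -0.6, 5.9]
opening: 17.7
finger_force: 58.6
```

>>> {"name": "drive_tool", "arguments": {"increments": [[[0,0,0.005,0],[0,0,0.015,0],[0,0,0.03,0],[0,0,0.03,0]]]}}

```text
time_s: 6.9
eef_pos: [463.2, 30.8, 12.7]
eef_rot: [-0.594, 3.081, -0.001]
ft_force: [0.9, 0.4, -0.8]
opening: 17.5
finger_force: 58.7
```

Run:
```python
from h import *
b=shot('side','s5')['pixels'][:,:,::-1]
print(env.read_state()['opening'],env.read_state()['finger_force'],env.read_state()['ft_force'])
cv2.imwrite('pics/v6.png',cv2.resize(b[130:210,260:340],(560,560),interpolation=2))
```

```text
17.633540010734286 58.68636131286621 [-0.43678505  0.25850117 -0.82035656]
```

View pics/v6.png

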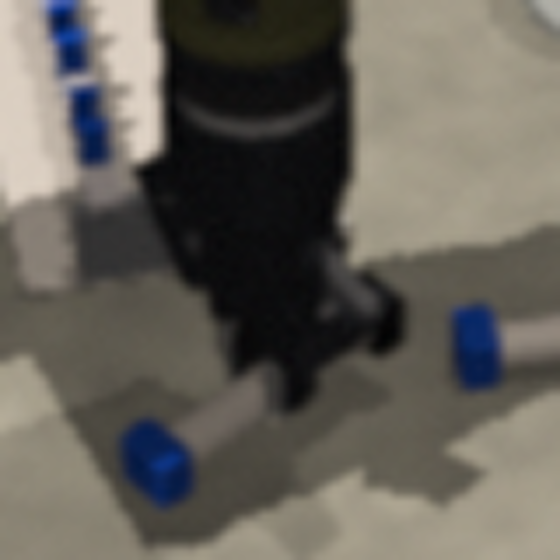

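>>> {"name": "drive_tool", "arguments": {"increments": [[[0,0,0.03,0],[0.002,0.015,0.06,-7],[0.005,0.05,0.065,-14],[0.01,0.09,0.065,-21],[0.013,0.13,0.065,-28],[0.0156,0.1564,0.065,-31.5],[0.0156,0.1564,0.065,-31.5],[0.0156,0.1564,0.065,-31.5]]]}}

```text
time_s: 7.75
eef_pos: [476.3, 187.1, 75.2]
eef_rot: [-0.262, -3.129, 0.002]
ft_force: [-0.5, 0.1, -2.1]
opening: 17.3
finger_force: 58.9
```

Run:
```python
from m import *
b=shot('side','s6');t=shot('top','t6');st=env.read_state();print(st['eef_pos'],st['opening'],st['ft_force'])
hh=cv2.cvtColor(b['pixels'],cv2.COLOR_RGB2HSV).astype(int)
w=(hh[...,0]>105)&(hh[...,0]<125)&(hh[...,1]>120)
w[:70]=0;w[170:]=0;w[:,:240]=0;w[:,:][:,320:]=0
for c,a in comps(w,8): print(c.round(1),a)
for z in (52,62,95,105): print(z,[np.round(proj(b,[477+k*61*np.cos(.169),187-k*61*np.sin(.169),z]),1) for k in(-1,0,1)])
c=np.hstack([cv2.resize(b['pixels'][70:170,235:335],(400,400),interpolation=2),cv2.resize(t['pixels'][150:250,190:290],(400,400),interpolation=2)])
cv2.imwrite('pics/v7.png',c[:,:,::-1])
```

```text
[476.14085528 185.98785507  75.32868767] 17.683981086246032 [-0.90837643  0.1138487  -0.98624998]
[304.5  76.6] 62
[262.  105.7] 75
[266.1 122.6] 31
[289.5 128. ] 12
[268.7 130.9] 9
[262.3 137.1] 47
[294.1 143.4] 36
[272.5 147.5] 33
52 [array([264.4, 151.6]), array([283.7, 148.7]), array([302.8, 145.7])]
62 [array([264.1, 149.3]), array([283.5, 146.3]), array([302.7, 143.4])]
95 [array([263.2, 141.2]), array([283. , 138.3]), array([302.5, 135.3])]
105 [array([263. , 138.7]), array([282.9, 135.8]), array([302.5, 132.8])]
```

View pics/v7.png

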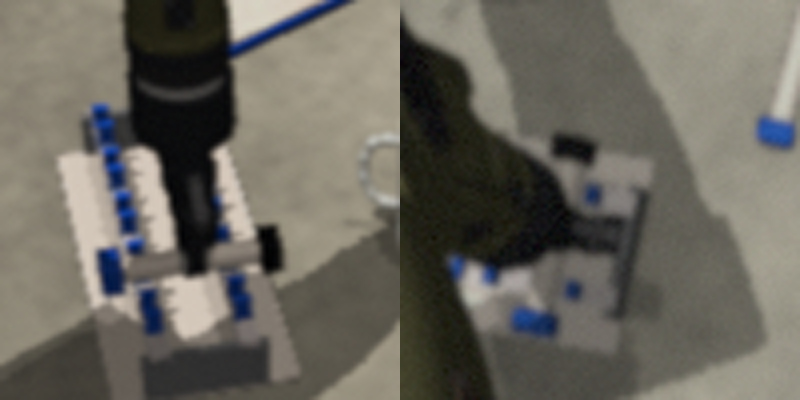

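Run:
```python
from m import *
t=load('t6');s=load('s6');hh=cv2.cvtColor(t['pixels'],cv2.COLOR_RGB2HSV).astype(int)
w=(hh[...,0]>105)&(hh[...,0]<125)&(hh[...,1]>120); w[:150]=0;w[250:]=0;w[:,:190]=0;w[:,290:]=0
for c,a in comps(w,4): print(c.round(1),a,ray(t,*c,118).round(1),ray(t,*c,67).round(1))
k=(t['pixels'].max(2)<50);k[:180]=0;k[192:]=0;k[:,:226]=0;k[:,242:]=0
for c,a in comps(k,10): print('blk',c.round(1),a,ray(t,*c,118).round(1))
print('side blue',ray(s,262.3,137.1,108))
```

```text
[283.5 182.7] 41 [547.2  33.9 118. ] [556.1  38.7  67. ]
[237.5 198. ] 6 [502.9 158.8 118. ] [509.6 169.7  67. ]
[203.7 216.1] 10 [451.8 249.2 118. ] [456.1 264.3  67. ]
[212.5 217.5] 8 [448.4 224.9 118. ] [452.4 238.9  67. ]
[232.7 222. ] 7 [436.9 169.3 118. ] [440.4 180.6  67. ]
[222.9 230.2] 48 [414.1 194.9 118. ] [416.5 207.5  67. ]
blk [233.1 186.5] 49 [534.6 172.2 118. ]
side blue [416.49965448 201.77040671 108.        ]
```

>>> {"name": "drive_tool", "arguments": {"increments": [[[0.001,0.001,-0.01,0],[0.001,0.001,-0.02,0],[0.001,0.001,-0.026,0],[0.001,0.001,-0.03,0],[0.001,0.001,-0.034,0],[0.001,0.001,-0.034,0]]]}}

```text
time_s: 8.45
eef_pos: [478.0, 187.8, 41.5]
eef_rot: [0.265, 3.13, -0.001]
ft_force: [0.5, 0.1, -3.2]
opening: 17.8
finger_force: 58.9
```

>>> {"name": "drive_tool", "arguments": {"increments": [[[0,0,-0.003,0],[0,0,-0.006,0],[0,0,-0.006,0]]]}}

```text
time_s: 8.75
eef_pos: [478.3, 187.9, 35.7]
eef_rot: [0.265, 3.13, -0.0]
ft_force: [1.4, -0.9, -0.5]
opening: 17.4
finger_force: 59.0
```

>>> {"name": "drive_tool", "arguments": {"increments": [[[0,0,-0.002,0],[0,0,-0.004,0],[0,0,-0.004,0]]]}}

```text
time_s: 9.05
eef_pos: [477.7, 187.9, 31.3]
eef_rot: [-0.265, -3.13, 0.001]
ft_force: [1.5, -0.0, -3.6]
opening: 17.3
finger_force: 58.9
```

>>> {"name": "drive_tool", "arguments": {"increments": [[[0,0,-0.002,0],[0,0,-0.004,0],[0,0,-0.004,0]]]}}

```text
time_s: 9.35
eef_pos: [477.7, 188.0, 29.1]
eef_rot: [-0.265, -3.13, -0.0]
ft_force: [-2.7, -0.2, 11.1]
opening: 17.5
finger_force: 60.4
```

>>> {"name": "drive_tool", "arguments": {"increments": [[[0,0,-0.001,0],[0,0,-0.002,0],[0,0,-0.002,0]]]}}

```text
time_s: 9.65
eef_pos: [477.8, 188.0, 29.0]
eef_rot: [0.265, 3.129, 0.001]
ft_force: [-7.0, -3.7, 25.4]
opening: 17.4
finger_force: 61.9
```

Run:
```python
from m import *
b=shot('side','s7')
hh=cv2.cvtColor(b['pixels'],cv2.COLOR_RGB2HSV).astype(int)
w=(hh[...,0]>105)&(hh[...,0]<125)&(hh[...,1]>120)
w[:120]=0;w[170:]=0;w[:,:240]=0;w[:,320:]=0
for c,a in comps(w,8): print(c.round(1),a, ray(b,*c,62).round(0))
```

```text
[266.4 123.6] 25 [463. 311.  62.]
[290.6 131.6] 35 [522. 244.  62.]
[269.3 134.8] 34 [454. 255.  62.]
[263.9 148.7] 47 [417. 200.  62.]
[294.9 146.2] 16 [510. 174.  62.]
[272.9 149.6] 18 [442. 186.  62.]
```

>>> {"name": "drive_tool", "arguments": {"increments": [[[0,0,0.003,0],[0,0,0.003,0],[0,0,0.003,0],[0,0,0.02,0],[0,0,0.05,0],[0,0,0.07,0],[0,0,0.07,0]]], "hand": 0.045}}

```text
time_s: 10.4
eef_pos: [480.1, 188.9, 98.1]
eef_rot: [0.265, 3.126, 0.003]
ft_force: [0.0, 0.2, 0.8]
opening: 44.8
finger_force: 0.0
```

>>> {"name": "drive_tool", "arguments": {"increments": [[[0.025,-0.025,0,-1],[0.055,-0.058,0,-2],[0.085,-0.09,0,-3],[0.115,-0.122,0,-3.5],[0.14,-0.15,-0.03,-3.5],[0.147,-0.1575,-0.06,-3.5],[0.147,-0.1575,-0.09,-3.5],[0.147,-0.1575,-0.09,-3.5]]], "hand": 0.06}}

```text
time_s: 11.2
eef_pos: [619.7, 29.6, -0.2]
eef_rot: [-0.361, -3.109, 0.003]
ft_force: [-1.1, 0.9, 0.1]
opening: 60.0
finger_force: 0.0
```

Run:
```python
from m import *
b=shot('side','s8');print(env.read_state()['eef_pos'])
hh=cv2.cvtColor(b['pixels'],cv2.COLOR_RGB2HSV).astype(int)
w=(hh[...,0]>105)&(hh[...,0]<125)&(hh[...,1]>120)
w[:120]=0;w[270:]=0;w[:,:240]=0;w[:,385:]=0
for c,a in comps(w,8): print(c.round(1),a)
p=b['pixels'].astype(int);w=(p.min(2)>110)&(hh[...,1]<60); w[:165]=0;w[280:]=0;w[:,:275]=0;w[:,385:]=0
for c,ar in comps(w,40): print('side probe',c.round(1),ar,ray(b,*c,19).round(0))
```

```text
[621.41539402  30.14888258   2.4052839 ]
[266.4 123.6] 25
[287.9 121.9] 16
[382.2 120.8] 13
[290.9 131.4] 32
[269.3 134.6] 32
[263.8 148.1] 46
[295. 146.] 15
[272.9 149.6] 18
[327.5 179. ] 62
[347.7 213. ] 78
[289.8 229. ] 70
[332.8 255.5] 73
side probe [323.1 227.8] 8178 [ 477. -125.   19.]
```

>>> {"name": "drive_tool", "arguments": {"increments": [[[0,0,0,0],[0,0,-0.01,0],[0,0,-0.018,0],[0,0,-0.0234,0],[0,0,-0.0234,0],[0,0,-0.0234,0]]]}}

```text
time_s: 11.85
eef_pos: [624.8, 30.6, -17.5]
eef_rot: [-0.36, -3.121, 0.0]
ft_force: [0.1, 0.1, 0.2]
opening: 59.6
finger_force: 0.0
```

>>> {"name": "drive_tool", "arguments": {"increments": [[[0,0,0,0],[0,0,0,0],[0,0,0,0],[0,0,0,0],[0,0,0,0]]], "hand": 0.005}}

```text
time_s: 12.35
eef_pos: [625.3, 30.5, -16.9]
eef_rot: [0.361, 3.12, 0.0]
ft_force: [0.2, -0.6, 4.4]
opening: 17.2
finger_force: 59.0
```

>>> {"name": "drive_tool", "arguments": {"increments": [[[0,0,0.03,0],[0,0,0.07,0],[-0.02,0.03,0.0935,1],[-0.045,0.07,0.0935,2],[-0.07,0.11,0.0935,3.5],[-0.095,0.15,0.0935,3.5],[-0.12,0.19,0.0935,3.5],[-0.137,0.2165,0.0935,3.5]]]}}

```text
time_s: 13.15
eef_pos: [485.6, 249.1, 75.6]
eef_rot: [-0.262, -3.129, -0.0]
ft_force: [0.5, -0.2, -0.6]
opening: 17.3
finger_force: 58.9
```

>>> {"name": "drive_tool", "arguments": {"increments": [[[0,0,0,0],[0,0,0,0],[0,0,-0.01,0],[0,0,-0.02,0],[0,0,-0.028,0],[0,0,-0.028,0],[0,0,-0.028,0]]]}}

```text
time_s: 13.85
eef_pos: [487.9, 246.7, 47.5]
eef_rot: [-0.266, -3.129, 0.0]
ft_force: [0.4, 0.7, -0.5]
opening: 17.5
finger_force: 58.8
```

```bash
cat > chk.py <<'E'
from m import *
import sys
b=shot('side',sys.argv[1]);st=env.read_state();print(st['eef_pos'],st['opening'],st['ft_force'])
hh=cv2.cvtColor(b['pixels'],cv2.COLOR_RGB2HSV).astype(int)
w=(hh[...,0]>105)&(hh[...,0]<125)&(hh[...,1]>120)
w[:80]=0;w[270:]=0;w[:,:235]=0;w[:,375:]=0
print([(tuple(c.round(1)),int(a)) for c,a in comps(w,8)])
for i in range(5):
    x,y=477+10.1*i,187+59*i
    print('EDCBA'[i],'docked near block',np.round(proj(b,[x-60.1,y+10.3,62]),1),'far',np.round(proj(b,[x+60.1,y-10.3,62]),1),'proud near',np.round(proj(b,[x-60.1,y+10.3,78]),1))
E
python3 chk.py s9
```

```text
[488.045417   246.74801164  47.81916296] 17.227744970157637 [-0.26825987  0.71343595 -1.30465551]
[((np.float64(292.9), np.float64(81.7)), 24), ((np.float64(262.0), np.float64(105.7)), 75), ((np.float64(286.8), np.float64(120.6)), 31), ((np.float64(266.1), np.float64(122.4)), 31), ((np.float64(260.9), np.float64(132.2)), 41), ((np.float64(291.3), np.float64(133.5)), 19), ((np.float64(269.7), np.float64(136.9)), 22), ((np.float64(263.6), np.float64(148.2)), 53), ((np.float64(294.9), np.float64(146.2)), 16), ((np.float64(272.9), np.float64(149.6)), 18), ((np.float64(347.7), np.float64(213.0)), 78), ((np.float64(289.8), np.float64(229.0)), 70), ((np.float64(332.8), np.float64(255.5)), 73)]
E docked near block [264.1 149.3] far [302.7 143.4] proud near [263.7 145.4]
D docked near block [261.1 136.7] far [298.8 131.1] proud near [260.7 132.8]
C docked near block [258.3 124.8] far [295.1 119.5] proud near [257.9 120.9]
B docked near block [255.6 113.4] far [291.6 108.4] proud near [255.1 109.6]
A docked near block [253.  102.6] far [288.2  97.8] proud near [252.6  98.8]
```

>>> {"name": "drive_tool", "arguments": {"increments": [[[0,0,-0.004,0],[0,0,-0.008,0],[0,0,-0.012,0],[0,0,-0.015,0],[0,0,-0.017,0],[0,0,-0.017,0]]]}}

```text
time_s: 14.5
eef_pos: [487.4, 246.8, 31.0]
eef_rot: [-0.265, -3.13, 0.001]
ft_force: [-0.9, -0.6, 4.3]
opening: 17.0
finger_force: 59.5
```

>>> {"name": "drive_tool", "arguments": {"increments": [[[0,0,-0.002,0],[0,0,-0.003,0],[0,0,-0.003,0]]]}}

```text
time_s: 14.8
eef_pos: [487.5, 246.9, 30.8]
eef_rot: [0.265, 3.13, 0.001]
ft_force: [-7.2, -3.4, 22.8]
opening: 17.5
finger_force: 61.5
```

>>> {"name": "drive_tool", "arguments": {"increments": [[[0,0,0.003,0],[0,0,0.003,0],[0,0,0.003,0],[0,0,0.02,0],[0,0,0.05,0],[0,0,0.07,0],[0,0,0.07,0]]], "hand": 0.045}}

```text
time_s: 15.5
eef_pos: [490.1, 248.1, 100.2]
eef_rot: [0.265, 3.126, 0.004]
ft_force: [-0.0, 0.6, 0.1]
opening: 45.1
finger_force: 0.0
```

>>> {"name": "drive_tool", "arguments": {"increments": [[[0.01,-0.03,0,0],[0.03,-0.07,0,5],[0.048,-0.115,0,10],[0.065,-0.16,0,15],[0.082,-0.205,0,20],[0.1,-0.25,0,25],[0.12,-0.295,0,27.6],[0.135,-0.3305,0,27.6]]], "hand": 0.06}}

```text
time_s: 16.3
eef_pos: [623.0, -86.2, 96.1]
eef_rot: [0.488, -3.102, -0.0]
ft_force: [0.2, 1.5, 0.6]
opening: 60.2
finger_force: 0.0
```

>>> {"name": "drive_tool", "arguments": {"increments": [[[0,0,-0.02,0],[0,0,-0.05,0],[0,0,-0.08,0],[0,0,-0.1,0],[0,0,-0.11,0],[0,0,-0.1155,0],[0,0,-0.1155,0]]]}}

```text
time_s: 17.0
eef_pos: [622.5, -83.4, -18.3]
eef_rot: [0.489, -3.102, -0.001]
ft_force: [0.8, -0.6, -0.0]
opening: 59.7
finger_force: 0.0
```

>>> {"name": "drive_tool", "arguments": {"increments": [[[0,0,0,0],[0,0,0,0],[0,0,0,0],[0,0,0,0],[0,0,0,0]]], "hand": 0.005}}

```text
time_s: 17.5
eef_pos: [624.1, -83.5, -16.0]
eef_rot: [-0.489, 3.101, -0.001]
ft_force: [-0.7, -0.7, 6.1]
opening: 17.3
finger_force: 58.8
```

>>> {"name": "drive_tool", "arguments": {"increments": [[[0,0,0.03,0],[0,0,0.07,0],[-0.01,0.03,0.0935,-4],[-0.02,0.07,0.0935,-10],[-0.035,0.115,0.0935,-16],[-0.05,0.16,0.0935,-22],[-0.065,0.205,0.0935,-27.6],[-0.08,0.25,0.0935,-27.6]]]}}

```text
time_s: 18.3
eef_pos: [542.1, 168.0, 76.1]
eef_rot: [0.268, 3.13, 0.0]
ft_force: [0.8, -0.3, -1.0]
opening: 17.3
finger_force: 58.9
```

>>> {"name": "drive_tool", "arguments": {"increments": [[[-0.015,0.045,0,0],[-0.03,0.09,0,0],[-0.04,0.12,0,0],[-0.045,0.1395,0,0],[-0.045,0.1395,0,0],[-0.045,0.1395,0,0]]]}}

```text
time_s: 18.9
eef_pos: [497.7, 305.9, 75.9]
eef_rot: [0.264, 3.13, -0.001]
ft_force: [0.6, 0.2, -1.3]
opening: 17.2
finger_force: 58.9
```

>>> {"name": "drive_tool", "arguments": {"increments": [[[0,0,-0.01,0],[0,0,-0.02,0],[0,0,-0.028,0],[0,0,-0.034,0],[0,0,-0.04,0],[0,0,-0.044,0],[0,0,-0.045,0],[0,0,-0.045,0]]]}}

```text
time_s: 19.7
eef_pos: [497.9, 305.7, 31.9]
eef_rot: [0.265, 3.13, -0.001]
ft_force: [-1.3, -1.0, 7.9]
opening: 17.2
finger_force: 59.9
```

>>> {"name": "drive_tool", "arguments": {"increments": [[[0,0,-0.002,0],[0,0,-0.003,0],[0,0,-0.003,0]]]}}

```text
time_s: 20.0
eef_pos: [498.0, 305.7, 31.6]
eef_rot: [0.265, 3.129, 0.001]
ft_force: [-7.2, -4.5, 26.0]
opening: 17.2
finger_force: 61.6
```

```bash
python3 chk.py s10|head -2
```

```text
[498.00081453 305.75652588  31.66778925] 17.241460517154113 [-6.86993858 -3.34499736 24.8609353 ]
[((np.float64(291.7), np.float64(81.2)), 28), ((np.float64(261.9), np.float64(105.6)), 75), ((np.float64(283.1), np.float64(108.4)), 40), ((np.float64(257.9), np.float64(124.3)), 39), ((np.float64(288.0), np.float64(122.0)), 15), ((np.float64(266.5), np.float64(125.0)), 18), ((np.float64(262.4), np.float64(142.6)), 103), ((np.float64(291.4), np.float64(133.9)), 19), ((np.float64(269.6), np.float64(136.9)), 19), ((np.float64(294.9), np.float64(146.2)), 16), ((np.float64(272.9), np.float64(149.6)), 18), ((np.float64(289.8), np.float64(229.0)), 70), ((np.float64(332.8), np.float64(255.5)), 73)]
```

>>> {"name": "drive_tool", "arguments": {"increments": [[[0,0,0.003,0],[0,0,0.003,0],[0,0,0.003,0],[0,0,0.02,0],[0,0,0.05,0],[0,0,0.07,0],[0,0,0.07,0]]], "hand": 0.045}}

```text
time_s: 20.75
eef_pos: [499.9, 307.1, 100.2]
eef_rot: [0.265, 3.127, 0.004]
ft_force: [1.1, -0.0, 0.9]
opening: 44.7
finger_force: 0.0
```

>>> {"name": "drive_tool", "arguments": {"increments": [[[-0.003,-0.03,0,0],[-0.008,-0.075,0,0],[-0.013,-0.12,0,0],[-0.018,-0.165,0,0],[-0.023,-0.21,0,0],[-0.03,-0.255,0,-1.2],[-0.035,-0.3,0,-1.2],[-0.04,-0.34,0,-1.2]]], "hand": 0.06}}

```text
time_s: 21.55
eef_pos: [456.3, -35.9, 96.5]
eef_rot: [-0.299, -3.125, 0.001]
ft_force: [1.0, -0.4, 0.2]
opening: 59.8
finger_force: 0.0
```

>>> {"name": "drive_tool", "arguments": {"increments": [[[-0.004,-0.04,0,0],[-0.008,-0.0697,-0.02,0],[-0.008,-0.0697,-0.05,0],[-0.008,-0.0697,-0.08,0],[-0.008,-0.0697,-0.1,0],[-0.008,-0.0697,-0.11,0],[-0.008,-0.0697,-0.1155,0],[-0.008,-0.0697,-0.1155,0]]]}}

```text
time_s: 22.35
eef_pos: [449.5, -103.5, -18.1]
eef_rot: [-0.298, -3.126, -0.0]
ft_force: [-0.9, -0.4, -0.2]
opening: 60.1
finger_force: 0.0
```

>>> {"name": "drive_tool", "arguments": {"increments": [[[0,0,0,0],[0,0,0,0],[0,0,0,0],[0,0,0,0],[0,0,0,0]]], "hand": 0.005}}

```text
time_s: 22.85
eef_pos: [450.9, -103.8, -16.4]
eef_rot: [0.297, 3.125, -0.0]
ft_force: [-0.4, 0.9, 5.7]
opening: 17.3
finger_force: 58.5
```

>>> {"name": "drive_tool", "arguments": {"increments": [[[0,0,0.03,0],[0,0,0.07,0],[0.004,0.03,0.0935,1.2],[0.009,0.075,0.0935,1.2],[0.015,0.12,0.0935,1.2],[0.02,0.165,0.0935,1.2],[0.026,0.21,0.0935,1.2],[0.032,0.255,0.0935,1.2]]]}}

```text
time_s: 23.65
eef_pos: [482.0, 153.2, 76.5]
eef_rot: [0.265, 3.129, 0.0]
ft_force: [0.7, 0.1, -0.6]
opening: 17.4
finger_force: 59.1
```

>>> {"name": "drive_tool", "arguments": {"increments": [[[0.005,0.045,0,0],[0.01,0.09,0,0],[0.015,0.135,0,0],[0.022,0.18,0,0],[0.026,0.2137,0,0],[0.026,0.2137,0,0],[0.026,0.2137,0,0]]]}}

```text
time_s: 24.35
eef_pos: [507.5, 365.5, 75.7]
eef_rot: [-0.263, -3.13, 0.001]
ft_force: [-0.2, -0.4, -1.0]
opening: 17.1
finger_force: 59.2
```

>>> {"name": "drive_tool", "arguments": {"increments": [[[0,0,-0.01,0],[0,0,-0.02,0],[0,0,-0.028,0],[0,0,-0.034,0],[0,0,-0.04,0],[0,0,-0.044,0],[0,0,-0.045,0],[0,0,-0.045,0]]]}}

```text
time_s: 25.15
eef_pos: [507.9, 364.7, 31.6]
eef_rot: [0.265, 3.13, -0.001]
ft_force: [-1.2, -1.5, 5.4]
opening: 17.1
finger_force: 60.1
```

>>> {"name": "drive_tool", "arguments": {"increments": [[[0,0,-0.002,0],[0,0,-0.003,0],[0,0,-0.003,0]]]}}

```text
time_s: 25.45
eef_pos: [508.0, 364.7, 31.4]
eef_rot: [0.265, 3.129, 0.001]
ft_force: [-5.4, -2.9, 21.3]
opening: 17.3
finger_force: 61.6
```

```bash
python3 chk.py s11|head -2
```

```text
[507.96620341 364.72518056  31.40288816] 17.30805084658649 [-5.26248445 -3.11319251 19.9705875 ]
[((np.float64(292.2), np.float64(81.3)), 26), ((np.float64(280.7), np.float64(99.2)), 43), ((np.float64(261.1), np.float64(102.1)), 49), ((np.float64(258.2), np.float64(125.0)), 139), ((np.float64(284.1), np.float64(110.9)), 14), ((np.float64(264.3), np.float64(115.3)), 23), ((np.float64(288.0), np.float64(122.0)), 15), ((np.float64(266.6), np.float64(125.1)), 17), ((np.float64(291.4), np.float64(133.9)), 19), ((np.float64(269.6), np.float64(136.9)), 19), ((np.float64(263.6), np.float64(148.0)), 55), ((np.float64(295.0), np.float64(146.0)), 15), ((np.float64(272.9), np.float64(149.6)), 18), ((np.float64(332.8), np.float64(255.5)), 73)]
```

>>> {"name": "drive_tool", "arguments": {"increments": [[[0,0,0.003,0],[0,0,0.003,0],[0,0,0.003,0],[0,0,0.02,0],[0,0,0.05,0],[0,0,0.07,0],[0,0,0.07,0]]], "hand": 0.045}}

```text
time_s: 26.2
eef_pos: [509.9, 366.3, 100.5]
eef_rot: [0.265, 3.126, 0.005]
ft_force: [1.1, 0.3, -0.2]
opening: 44.7
finger_force: 0.0
```

>>> {"name": "drive_tool", "arguments": {"increments": [[[-0.005,-0.03,0,0],[-0.013,-0.075,0,0],[-0.021,-0.12,0,0],[-0.03,-0.165,0,0],[-0.038,-0.21,0,0],[-0.046,-0.255,0,0],[-0.053,-0.295,0,0],[-0.06,-0.33,0,0]]], "hand": 0.06}}

```text
time_s: 27.0
eef_pos: [446.2, 33.0, 96.6]
eef_rot: [-0.266, -3.128, 0.001]
ft_force: [0.6, -0.5, -0.5]
opening: 60.0
finger_force: 0.0
```

>>> {"name": "drive_tool", "arguments": {"increments": [[[-0.008,-0.045,0,0],[-0.016,-0.09,0,0],[-0.024,-0.13,0,2],[-0.033,-0.175,0,3.1],[-0.04,-0.215,0,3.1],[-0.0455,-0.2485,0,3.1],[-0.0455,-0.2485,0,3.1]]]}}

```text
time_s: 27.7
eef_pos: [401.5, -216.9, 96.8]
eef_rot: [-0.189, -3.135, 0.002]
ft_force: [0.7, -0.2, 0.3]
opening: 59.8
finger_force: 0.0
```

>>> {"name": "drive_tool", "arguments": {"increments": [[[0,0,-0.02,0],[0,0,-0.05,0],[0,0,-0.08,0],[0,0,-0.1,0],[0,0,-0.11,0],[0,0,-0.1155,0],[0,0,-0.1155,0]]]}}

```text
time_s: 28.4
eef_pos: [402.2, -213.0, -18.0]
eef_rot: [-0.18, -3.135, -0.001]
ft_force: [0.2, 0.6, 0.0]
opening: 60.5
finger_force: 0.0
```

>>> {"name": "drive_tool", "arguments": {"increments": [[[0,0,0,0],[0,0,0,0],[0,0,0,0],[0,0,0,0],[0,0,0,0]]], "hand": 0.005}}

```text
time_s: 28.9
eef_pos: [403.3, -213.8, -16.4]
eef_rot: [0.18, 3.134, -0.001]
ft_force: [-1.6, 0.6, 5.9]
opening: 17.2
finger_force: 58.5
```

Slot A: cmd (518,424); shift (115.5, 637.5), turn -3.1.

>>> {"name": "drive_tool", "arguments": {"increments": [[[0,0,0.03,0],[0,0,0.07,0],[0.006,0.03,0.0935,-1],[0.014,0.075,0.0935,-3.1],[0.022,0.12,0.0935,-3.1],[0.03,0.165,0.0935,-3.1],[0.038,0.21,0.0935,-3.1],[0.046,0.255,0.0935,-3.1]]]}}

```text
time_s: 29.7
eef_pos: [448.7, 43.3, 76.6]
eef_rot: [0.265, 3.129, 0.0]
ft_force: [1.1, -1.2, -0.9]
opening: 17.3
finger_force: 59.0
```

>>> {"name": "drive_tool", "arguments": {"increments": [[[0.008,0.045,0,0],[0.016,0.09,0,0],[0.024,0.135,0,0],[0.032,0.18,0,0],[0.04,0.225,0,0],[0.048,0.27,0,0],[0.053,0.3,0,0],[0.055,0.31,0,0]]]}}

```text
time_s: 30.5
eef_pos: [504.2, 355.1, 76.3]
eef_rot: [0.26, 3.129, 0.003]
ft_force: [0.9, -1.0, -0.4]
opening: 17.3
finger_force: 59.1
```

>>> {"name": "drive_tool", "arguments": {"increments": [[[0.007,0.035,0,0],[0.0145,0.0725,0,0],[0.0145,0.0725,0,0],[0.0145,0.0725,0,0],[0.0145,0.0725,-0.01,0],[0.0145,0.0725,-0.02,0],[0.0145,0.0725,-0.028,0],[0.0145,0.0725,-0.028,0]]]}}

```text
time_s: 31.3
eef_pos: [517.7, 423.6, 46.8]
eef_rot: [-0.266, -3.129, -0.0]
ft_force: [1.2, 2.1, -1.0]
opening: 17.0
finger_force: 59.1
```

>>> {"name": "drive_tool", "arguments": {"increments": [[[0,0,-0.006,0],[0,0,-0.012,0],[0,0,-0.016,0],[0,0,-0.017,0],[0,0,-0.017,0]]]}}

```text
time_s: 31.8
eef_pos: [517.8, 423.8, 31.6]
eef_rot: [0.265, 3.13, -0.0]
ft_force: [-0.3, -1.0, 5.7]
opening: 17.2
finger_force: 60.0
```

>>> {"name": "drive_tool", "arguments": {"increments": [[[0,0,-0.002,0],[0,0,-0.003,0],[0,0,-0.003,0]]]}}

```text
time_s: 32.1
eef_pos: [518.0, 423.9, 31.4]
eef_rot: [0.265, 3.129, 0.001]
ft_force: [-5.9, -3.2, 19.9]
opening: 17.1
finger_force: 61.3
```

```bash
python3 chk.py s12|head -2
```

```text
[517.93657306 423.87377806  31.42899198] 17.363139689316487 [-4.20220998 -3.10216954 18.88267072]
[((np.float64(292.2), np.float64(81.3)), 26), ((np.float64(288.1), np.float64(97.8)), 39), ((np.float64(281.6), np.float64(101.5)), 24), ((np.float64(261.6), np.float64(104.5)), 26), ((np.float64(259.5), np.float64(130.2)), 203), ((np.float64(284.3), np.float64(110.9)), 16), ((np.float64(263.8), np.float64(113.7)), 15), ((np.float64(288.0), np.float64(122.0)), 15), ((np.float64(266.6), np.float64(124.9)), 19), ((np.float64(291.4), np.float64(133.9)), 19), ((np.float64(269.7), np.float64(136.8)), 18), ((np.float64(295.0), np.float64(146.0)), 15), ((np.float64(272.9), np.float64(149.4)), 17)]
```

>>> {"name": "drive_tool", "arguments": {"increments": [[[0,0,0.003,0],[0,0,0.003,0],[0,0,0.003,0],[0,0,0.02,0],[0,0,0.05,0],[0,0,0.07,0],[0,0,0.07,0]]], "hand": 0.045}}

```text
time_s: 32.85
eef_pos: [519.7, 425.4, 100.6]
eef_rot: [0.265, 3.127, 0.005]
ft_force: [-0.8, 1.0, 0.2]
opening: 44.9
finger_force: 0.0
```

>>> {"name": "drive_tool", "arguments": {"increments": [[[0.001,-0.03,0,0],[0.003,-0.07,0,0],[0.005,-0.115,0,0],[0.008,-0.16,0,0],[0.011,-0.205,0,0],[0.014,-0.25,0,0],[0.017,-0.295,0,0],[0.019,-0.34,0,0]]]}}

```text
time_s: 33.65
eef_pos: [535.9, 82.0, 96.4]
eef_rot: [-0.265, -3.128, 0.001]
ft_force: [1.6, 0.4, 0.0]
opening: 45.1
finger_force: 0.0
```

>>> {"name": "drive_tool", "arguments": {"increments": [[[0.001,-0.04,0,0],[0.003,-0.085,0,0],[0.005,-0.13,0,0],[0.008,-0.175,0,0],[0.011,-0.22,0,0],[0.014,-0.26,0,2],[0.016,-0.29,0,5],[0.017,-0.31,0,7]]]}}

```text
time_s: 34.45
eef_pos: [553.0, -228.3, 96.0]
eef_rot: [-0.075, -3.138, -0.001]
ft_force: [0.2, 0.3, 0.1]
opening: 44.9
finger_force: 0.0
```

>>> {"name": "drive_tool", "arguments": {"increments": [[[0.003,-0.04,0,0],[0.005,-0.08,0,0],[0.007,-0.11,0,0],[0.008,-0.1275,0,0],[0.008,-0.1275,0,0],[0.008,-0.1275,0,0]]]}}

```text
time_s: 35.05
eef_pos: [560.9, -352.9, 96.2]
eef_rot: [-0.075, -3.138, -0.003]
ft_force: [-0.5, 0.4, 0.2]
opening: 45.3
finger_force: 0.0
```

```bash
python3 chk.py s13
python3 - <<'E'
from m import *
t=shot('top','t13');b=load('s13')
h=cv2.cvtColor(t['pixels'],cv2.COLOR_RGB2HSV).astype(int)
w=(h[...,0]>105)&(h[...,0]<125)&(h[...,1]>120); w[:160]=0;w[250:]=0;w[:,:110]=0;w[:,265:]=0
print([(tuple(c.round(1)),int(a)) for c,a in comps(w,4)])
c=np.hstack([cv2.resize(b['pixels'][180:300,330:450],(400,400),interpolation=2),cv2.resize(t['pixels'][150:250,125:265],(560,400),interpolation=2)[:,:400]])
cv2.imwrite('pics/v8.png',c[:,:,::-1])
E
```

```text
[ 561.10932304 -352.29789633   96.63381666] 45.04870986148248 [ 0.35364674 -0.54126355  0.51120682]
[((np.float64(288.3), np.float64(97.3)), 42), ((np.float64(281.5), np.float64(101.2)), 21), ((np.float64(261.6), np.float64(104.5)), 27), ((np.float64(256.5), np.float64(117.3)), 95), ((np.float64(284.3), np.float64(110.9)), 16), ((np.float64(263.9), np.float64(113.9)), 14), ((np.float64(288.0), np.float64(122.0)), 15), ((np.float64(266.7), np.float64(125.1)), 16), ((np.float64(261.0), np.float64(135.6)), 45), ((np.float64(291.4), np.float64(133.9)), 19), ((np.float64(269.8), np.float64(136.8)), 17), ((np.float64(263.8), np.float64(147.9)), 48), ((np.float64(295.0), np.float64(146.0)), 15), ((np.float64(272.8), np.float64(149.7)), 15)]
E docked near block [264.1 149.3] far [302.7 143.4] proud near [263.7 145.4]
D docked near block [261.1 136.7] far [298.8 131.1] proud near [260.7 132.8]
C docked near block [258.3 124.8] far [295.1 119.5] proud near [257.9 120.9]
B docked near block [255.6 113.4] far [291.6 108.4] proud near [255.1 109.6]
A docked near block [253.  102.6] far [288.2  97.8] proud near [252.6  98.8]
[((np.float64(155.0), np.float64(173.9)), 49), ((np.float64(148.3), np.float64(181.2)), 6), ((np.float64(157.0), np.float64(183.2)), 10), ((np.float64(177.0), np.float64(187.0)), 9), ((np.float64(197.1), np.float64(190.9)), 9), ((np.float64(217.4), np.float64(194.3)), 7), ((np.float64(237.6), np.float64(198.2)), 5), ((np.float64(142.6), np.float64(205.1)), 7), ((np.float64(151.0), np.float64(207.0)), 9), ((np.float64(171.5), np.float64(210.5)), 8), ((np.float64(191.9), np.float64(214.7)), 9), ((np.float64(165.8), np.float64(218.8)), 44), ((np.float64(212.4), np.float64(218.3)), 7), ((np.float64(185.8), np.float64(223.1)), 39), ((np.float64(232.5), np.float64(222.0)), 6), ((np.float64(206.3), np.float64(226.5)), 41), ((np.float64(226.6), np.float64(230.5)), 43)]
```

View pics/v8.png

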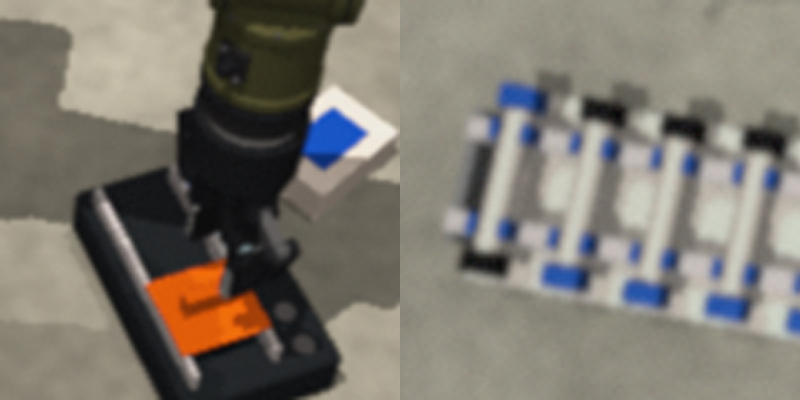

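>>> {"name": "drive_tool", "arguments": {"increments": [[[0,0,-0.01,0],[0,0,-0.022,0],[0,0,-0.032,0],[0,0,-0.038,0],[0,0,-0.041,0],[0,0,-0.041,0]]]}}

```text
time_s: 35.75
eef_pos: [561.6, -353.2, 56.3]
eef_rot: [-0.073, -3.14, -0.001]
ft_force: [0.1, -0.5, 0.3]
opening: 44.7
finger_force: 0.0
```

>>> {"name": "drive_tool", "arguments": {"increments": [[[0,0,0,0],[0,0,0,0],[0,0,0,0],[0,0,0,0]]], "hand": 0.004, "newtons": 30}}

```text
time_s: 36.15
eef_pos: [562.4, -353.7, 57.7]
eef_rot: [0.074, 3.14, -0.001]
ft_force: [-1.0, 0.1, 1.9]
opening: 10.8
finger_force: 31.8
```

>>> {"name": "drive_tool", "arguments": {"increments": [[[0.001,0.015,0,0],[0.002,0.035,0,0],[0.003,0.055,0,0],[0.004,0.072,0,0],[0.004,0.08,0,0],[0.004,0.084,0,0],[0.004,0.085,0,0],[0.004,0.085,0,0]]]}}

```text
time_s: 36.95
eef_pos: [566.3, -272.5, 57.7]
eef_rot: [0.075, 3.14, -0.018]
ft_force: [-2.3, -15.3, 1.1]
opening: 10.8
finger_force: 31.7
```

Run:
```python
from m import *
b=shot('side','s14');h=cv2.cvtColor(b['pixels'],cv2.COLOR_RGB2HSV).astype(int)
g=(h[...,0]>40)&(h[...,0]<85)&(h[...,1]>100)&(h[...,2]>50);g[:220]=0;g[310:]=0;g[:,:340]=0;g[:,:][:,450:]=0
print([(c.round(1),a,ray(b,*c,60).round(1)) for c,a in comps(g,6)])
st=env.read_state();print(st['eef_pos'],st['opening'],st['ft_force'])
```

```text
[(array([392.3, 275.4]), np.int32(153), array([ 562.3, -357. ,   60. ]))]
[ 566.27010635 -272.50771979   57.70173984] 10.905369999155655 [ -2.0742267  -13.84707807   1.27739179]
```

>>> {"name": "drive_tool", "arguments": {"increments": [[[0,-0.004,0,0],[0,-0.004,0,0],[0,-0.004,0,0],[0,-0.004,0.015,0],[0,-0.004,0.035,0],[0,-0.004,0.045,0],[0,-0.004,0.045,0]]], "hand": 0.045}}

```text
time_s: 37.7
eef_pos: [567.3, -272.3, 103.6]
eef_rot: [0.072, 3.138, -0.001]
ft_force: [0.6, 0.1, -0.3]
opening: 44.9
finger_force: 0.0
```

>>> {"name": "drive_tool", "arguments": {"increments": [[[-0.001,-0.03,0,0],[-0.003,-0.06,0,0],[-0.004,-0.0845,0,0],[-0.004,-0.0845,0,0],[-0.004,-0.0845,0,0]]], "hand": 0}}

```text
time_s: 38.2
eef_pos: [561.3, -356.6, 100.7]
eef_rot: [-0.075, -3.139, -0.003]
ft_force: [0.2, 1.1, -1.1]
opening: 0.2
finger_force: 0.0
```

>>> {"name": "drive_tool", "arguments": {"increments": [[[0,0,-0.015,0],[0,0,-0.03,0],[0,0,-0.042,0],[0,0,-0.05,0],[0,0,-0.052,0],[0,0,-0.052,0]]]}}

```text
time_s: 38.8
eef_pos: [561.9, -356.6, 49.8]
eef_rot: [-0.073, -3.14, -0.001]
ft_force: [0.3, 0.4, -0.4]
opening: -0.2
finger_force: 0.0
```

>>> {"name": "drive_tool", "arguments": {"increments": [[[0,0,-0.003,0],[0,0,-0.006,0],[0,0,-0.006,0]]]}}

```text
time_s: 39.1
eef_pos: [561.9, -357.0, 43.9]
eef_rot: [-0.074, -3.141, -0.0]
ft_force: [-0.5, 0.0, 0.6]
opening: -0.3
finger_force: 0.0
```

>>> {"name": "drive_tool", "arguments": {"increments": [[[0,0,-0.002,0],[0,0,-0.004,0],[0,0,-0.004,0]]]}}

```text
time_s: 39.4
eef_pos: [561.8, -356.9, 39.7]
eef_rot: [-0.074, -3.14, -0.0]
ft_force: [0.9, 0.9, -0.5]
opening: 0.2
finger_force: 0.0
```

>>> {"name": "drive_tool", "arguments": {"increments": [[[0,0,-0.002,0],[0,0,-0.003,0],[0,0,-0.003,0]]]}}

```text
time_s: 39.7
eef_pos: [561.8, -356.9, 36.8]
eef_rot: [-0.074, -3.14, -0.0]
ft_force: [0.2, 0.5, 0.2]
opening: -0.1
finger_force: 0.0
```

>>> {"name": "drive_tool", "arguments": {"increments": [[[0,0,-0.002,0],[0,0,-0.003,0],[0,0,-0.003,0]]]}}

```text
time_s: 40.0
eef_pos: [561.9, -357.0, 33.9]
eef_rot: [-0.074, -3.141, -0.0]
ft_force: [0.0, -0.5, -0.1]
opening: -0.2
finger_force: 0.0
```

>>> {"name": "drive_tool", "arguments": {"increments": [[[0,0,-0.002,0],[0,0,-0.003,0],[0,0,-0.003,0]]]}}

```text
time_s: 40.3
eef_pos: [562.1, -357.0, 31.2]
eef_rot: [0.074, 3.14, -0.0]
ft_force: [-0.9, 1.4, 2.9]
opening: 0.2
finger_force: 1.4
```

>>> {"name": "drive_tool", "arguments": {"increments": [[[0,0,-0.001,0],[0,0,-0.002,0],[0,0,-0.002,0]]]}}

```text
time_s: 40.6
eef_pos: [562.1, -357.0, 29.2]
eef_rot: [0.074, 3.14, -0.0]
ft_force: [-1.0, 1.3, 4.2]
opening: -0.2
finger_force: 2.0
```

>>> {"name": "drive_tool", "arguments": {"increments": [[[0,0,-0.001,0],[0,0,-0.003,0],[0,0,-0.004,0],[0,0,-0.004,0],[0,0,-0.004,0],[0,0,-0.004,0]]]}}

```text
time_s: 41.2
eef_pos: [562.2, -357.1, 27.5]
eef_rot: [0.073, 3.139, -0.001]
ft_force: [-4.1, 1.6, 15.1]
opening: -0.1
finger_force: 7.9
```

>>> {"name": "drive_tool", "arguments": {"increments": [[[0,0,0.01,0],[0,0,0.03,0],[0,0,0.06,0],[0,0,0.077,0],[0,0,0.077,0]]]}}

```text
time_s: 41.7
eef_pos: [563.8, -358.2, 104.5]
eef_rot: [0.073, 3.136, -0.004]
ft_force: [0.5, -0.7, 0.3]
opening: -0.0
finger_force: 0.0
```

>>> {"name": "drive_tool", "arguments": {"increments": [[[0.001,0.03,0,0],[0.003,0.06,0,0],[0.004,0.0845,0,0],[0.004,0.0845,0,0],[0.004,0.0845,0,0]]], "hand": 0.045}}

```text
time_s: 42.2
eef_pos: [565.4, -271.9, 100.6]
eef_rot: [-0.072, -3.139, -0.0]
ft_force: [0.0, -0.5, -0.7]
opening: 45.1
finger_force: 0.0
```

>>> {"name": "drive_tool", "arguments": {"increments": [[[0,0,-0.01,0],[0,0,-0.025,0],[0,0,-0.037,0],[0,0,-0.043,0],[0,0,-0.045,0],[0,0,-0.045,0]]]}}

```text
time_s: 42.8
eef_pos: [565.8, -272.7, 56.6]
eef_rot: [-0.074, -3.14, -0.0]
ft_force: [-0.2, 1.2, 0.5]
opening: 45.2
finger_force: 0.0
```

>>> {"name": "drive_tool", "arguments": {"increments": [[[0,0,0,0],[0,0,0,0],[0,0,0,0],[0,0,0,0]]], "hand": 0.004}}

```text
time_s: 43.2
eef_pos: [566.5, -272.7, 57.8]
eef_rot: [0.073, 3.139, -0.001]
ft_force: [-0.9, -1.0, 3.4]
opening: 11.1
finger_force: 31.7
```

>>> {"name": "drive_tool", "arguments": {"increments": [[[-0.001,-0.015,0,0],[-0.002,-0.035,0,0],[-0.003,-0.055,0,0],[-0.004,-0.072,0,0],[-0.004,-0.08,0,0],[-0.004,-0.086,0,0],[-0.004,-0.087,0,0],[-0.004,-0.087,0,0]]]}}

```text
time_s: 44.0
eef_pos: [562.5, -357.6, 57.7]
eef_rot: [0.073, 3.139, 0.011]
ft_force: [1.2, 10.4, 10.9]
opening: 10.8
finger_force: 32.5
```

Against the shut stop (10 N). Release, lift clear, and check everything.

>>> {"name": "drive_tool", "arguments": {"increments": [[[0,0.002,0,0],[0,0.002,0,0],[0,0.002,0,0],[0,0.002,0.015,0],[0,0.002,0.045,0],[0,0.002,0.09,0],[0,0.002,0.13,0],[0,0.002,0.15,0]]], "hand": 0.045}}

```text
time_s: 44.8
eef_pos: [562.9, -359.3, 211.0]
eef_rot: [0.075, 3.137, -0.006]
ft_force: [-0.1, -0.2, 0.3]
opening: 45.2
finger_force: 0.0
```

>>> {"name": "drive_tool", "arguments": {"increments": [[[-0.03,0.03,0,0],[-0.06,0.06,0,0],[-0.09,0.1,0,0],[-0.1,0.14,0,0],[-0.1,0.15,0,0],[-0.1,0.15,0,0],[-0.1,0.15,0,0]]]}}

```text
time_s: 45.5
eef_pos: [462.8, -208.6, 207.1]
eef_rot: [0.074, 3.14, -0.002]
ft_force: [-0.7, -0.5, -0.7]
opening: 45.2
finger_force: 0.0
```

```bash
python3 chk.py s15 | head -2
python3 - <<'E'
from m import *
b=load('s15')
for f in('side0','s15'):
    d=load(f);h=cv2.cvtColor(d['pixels'],cv2.COLOR_RGB2HSV).astype(int)
    o=(h[...,0]<18)&(h[...,1]>180)&(h[...,2]>120); o[:220]=0;o[310:]=0
    g=(h[...,0]>40)&(h[...,0]<85)&(h[...,1]>100)&(h[...,2]>50);g[:220]=0;g[310:]=0;g[:,:340]=0;g[:,450:]=0
    v,u=np.where(o);print(f,u.mean(),v.mean(),u.min(),u.max(),v.min(),v.max(),o.sum(),g.sum())
a=load('side0')['pixels'].astype(int);d=np.abs(a-b['pixels']).max(2)
m=np.zeros_like(d,bool)
print('changed bottles/box region',(d[110:210,365:425]>60).sum(),(d[205:245,405:450]>60).sum(),'timer/reagent',(d[300:350,325:430]>60).sum(),'jug',(d[90:140,325:370]>60).sum())
E
```

```text
[ 462.88288511 -208.8755393   206.94288604] 44.96297731062672 [-0.68642224  0.15793965 -0.56376791]
[((np.float64(292.2), np.float64(81.3)), 26), ((np.float64(288.3), np.float64(97.3)), 43), ((np.float64(281.5), np.float64(101.3)), 22), ((np.float64(261.6), np.float64(104.5)), 27), ((np.float64(256.5), np.float64(117.3)), 95), ((np.float64(284.3), np.float64(110.9)), 16), ((np.float64(263.9), np.float64(113.9)), 14), ((np.float64(288.0), np.float64(122.0)), 15), ((np.float64(266.6), np.float64(125.1)), 17), ((np.float64(261.0), np.float64(135.6)), 45), ((np.float64(291.4), np.float64(133.9)), 19), ((np.float64(269.8), np.float64(136.8)), 17), ((np.float64(263.8), np.float64(147.9)), 48), ((np.float64(295.0), np.float64(146.0)), 15), ((np.float64(272.9), np.float64(149.4)), 17)]
side0 391.8897763578275 271.5623003194888 374 410 258 285 626 0
s15 392.8887218045113 273.23308270676694 375 411 260 287 665 0
changed bottles/box region 175 2 timer/reagent 0 jug 1564
```

Run:
```python
from m import *
t=shot('top','t16');a=load('top0')['pixels'].astype(int);d=np.abs(a-t['pixels']).max(2)
for n,(r0,r1,c0,c1) in dict(jug=(95,150,190,240),bottles=(90,128,250,342),box=(102,145,358,395),timer=(222,252,417,450),reag=(175,202,452,484)).items(): print(n,(d[r0:r1,c0:c1]>60).sum())
```

```text
jug 0
bottles 0
box 0
timer 547
reag 140
```

```bash
python3 -c "
from rig import env
print(env.finish_job())"
```

```text
the job is handed in; nothing more can be done
None
```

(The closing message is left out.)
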